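# Tip the wafer box onto its runners and push it home

## Robot

A 7-joint arm with a two-finger parallel gripper is mounted at the origin on the work surface. World frame = base frame: x ahead of the robot, y to its left, z up, the work surface at z = 0. Lengths are in mm, angles in rad, forces in N, time in s.
With the tool pointing down it reaches from about 350 to 900 mm from the base axis. Payload 7.2 kg.
Tool frame: the origin (TCP) lies at the centre of the arm's flange, where the gripper is bolted on; the fingertips stand 182 mm ahead of it and the grasp point (between the pads) lies 163 mm ahead of it (r.nose_length is the distance from the TCP to the fingertips, in mm); z points along the fingers, x is the direction in which the jaws open and shut, and the axes are right-handed (so a half turn about z gives the same grasp; the last joint's range is limited). The gripper opens to 88 mm and grips with 3 to 60 N. Pads are 20 mm wide; open, the fingers measure 115 mm over their backs; the gripper's body (75 mm by 178 mm) begins 61 mm behind the grasp point.
Start: joints at [1.196, 0.411, -0.013, 1.596, 0.006, 1.134, -0.082], TCP at [188.742, -595.818, 404.653] pointing down, gripper open.
Joint ranges: [-2.95, 2.95], [-0.29, 1.99], [-1.47, 1.44], [0.14, 2.54], [-1.03, 4.17], [0.13, 1.85], [-2.86, 2.86]. Speed limits (rad/s): [2.39, 2.39, 3.01, 3.01, 3.14, 3.14, 3.14].

## Interface

Orientations are given as a unit quaternion [x, y, z, w].
In Python, from plant import r gives the robot as it stands. The module is installed in compiled form; this text tells all that it offers.
- The arm moves only by the shell command python3 -m jog 'ROWS' [FORCE]. ROWS is JSON, a list of rows, each an object of numbers: "hand": the opening, from 0 (shut) to 1 (fully open); "tx", "ty", "tz": the shift along the tool's x, y, z in mm; "ax", "ay", "az": the turn, a rotation vector about the tool's x, y, z in degrees. A call has 1 to 8 rows; each row is the pose to reach, as a shift and turn from the pose commanded when the call began, along the tool's axes at that moment; what a row does not reach only later rows make up. A row lasts 1/12 s, in which the tool goes at most 41.7 mm and 7.16 degrees, less where a joint would pass 70% of its speed; a pose out of reach is approached as far as the arm can. A call with a gripper value outside its range is refused whole. The fingers move at their own pace and stop on an object; FORCE is the grip in N (left out, the last holds). Time passes only in rows, so rows that repeat a pose let the fingers close. It gives the time, the measured TCP pose, the force and the opening at its end, in the units of the state.
- r.sense(): the state, without advancing time (a new reading comes with each control period).
- r.read_camera(name): name is "scene" or "top"; returns a dict with "pixels" (420x560x3 uint8, red, green, blue), "K" (3x3 intrinsics, pixels), "R" (3x3) and "t" (3): a world point X has camera coordinates R X + t. Camera axes: x right, y down, z forward; pixel columns grow to the right and rows downward; lengths in mm; the calibration is good to about 2 mm. A picture is of the moment at which its call begins. There is no depth.
- r.close_job(): hands the job in, once; it reports no verdict.
The state is a dict: "t": time; "q": joint angles; "joint_vel": joint speeds; "tau": joint torques, N m; "tool_pos": TCP position; "orientation": TCP orientation; "wrist_force": force on the tool from outside, world axes, zero at the start; "moment": the same for the moment, N m; "gripper_width": finger opening in mm.
Only numpy, scipy, OpenCV 4.12 (cv2) and the standard library are available. Lean on these libraries where they do the work, as an engineer would, in place of code of your own. Each camera call takes 0.05 s, during which the arm holds its last target. There are 200 camera calls.

## Task

The wafer box on the dark grey loading plate was left standing on its end: push it over towards the steel stop rail so that it comes to lie on its two runners, lid up, and then push it along the plate until its leading end is flush and square against the stop rail. Only push it with the fingers: do not grip, lift or carry it, never let it fall onto its lid or its side, and leave everything else on the bench where it is.

Things in the scene. Friction and masses are not known exactly. Their poses are not given: they have to be found in the camera images.
- box: White wafer box, 120 long, 100 wide, 56 mm from lid to runners, 0.25 to 0.5 kg, loose. At the start it stands on one end on the plate, 120 mm high. Origin: centre of that end. z runs along its length (up at the start); x points out of the side with the two long runners (at x = +28 mm; ribbed lid at x = -28), at the start towards the rail within 0.25 rad of the plate's x. Lying on its runners, x points down.
- box_center (a point): Middle of the wafer box: 60 mm above the plate when it stands on end, 28 mm when it lies on its runners. Axes as box. The box balances at 25 degrees of tilt, then falls by itself, its z axis then pointing roughly at the rail, and stays about where it lands, 2 to 10 cm short of the rail. The plastic grips (friction 0.5 to 0.7, more at rubber fingertips): a box that meets the rail askew can jam, so square it on the way.
- box_nose (a point): Centre of the box's upper end face at the start (120 mm along its z axis from the origin); this is the end that finally touches the stop rail. Axes as box.
- plate: Dark grey plastic loading plate, fixed to the bench, 315 x 260 mm (x, y) and 6 mm thick, so its top is at height 6 mm. Origin: centre of its underside. x points towards the stop rail, y is along the rail, z up.
- stop_face (a point): Middle of the face of the fixed steel stop rail that looks at the box, 130 mm along the plate's x from the plate's centre and 28 mm above the plate's top; axes as the plate's (x points into the rail). The rail is 240 mm long along y, 15 mm thick, and its top is 35 mm above the plate's top.
- flat_box: A second wafer box of the same kind, not part of the job: it already lies on its runners on the bench beside the plate, 120 x 100 x 56 mm. Origin at the centre of its underside.
- cassette: Open black wafer cassette, about 85 x 90 x 70 mm high, on the bench beside the plate; not part of the job. Origin at the centre of its underside.
- wafer_jar: Flat round white wafer jar, 84 mm across, 22 mm high, on the bench beside the plate; not part of the job. Origin at the centre of its underside.
- beaker: Empty glass beaker, 64 mm across, 70 mm high, on the bench beside the plate; not part of the job. Origin at the centre of its underside.
- vial: Small amber bottle, 28 mm across, 60 mm high, standing on the loading plate at its near left corner, close beside the standing box; not part of the job. Origin at the centre of its underside.
- tweezers: Steel tweezers, 115 mm long and 8 mm high, lying on the bench just beyond the stop rail; not part of the job. Origin under the middle.
Not all that is in view belongs to the job. Leave any blue or yellow look-alike of the box alone.

How it is judged:
By the outcome, as a careful person would: the job done as asked, in the order asked, and still so for the second after the job is handed in, with the robot touching nothing.
It also fails if it takes over 53 s, if anything falls off the work surface, if the arm or the gripper's body presses on something with over 40 N, if the wrist force passes 120 N, or if a joint passes its speed limit or range.

## Working session

There is one attempt and no reset: what is moved stays moved. The work goes in short steps, Python scripts to look and compute and a shell command to move; the robot and the scene stay as the last step left them, time stands still between calls to the robot, and variables do not carry over. Pictures are saved under pics/ and viewed, about 8 in all and at most 12, crops included, and the job is handed in when it is done.

```bash
mkdir -p pics; python3 - <<'E'
from plant import r
import cv2,json
for n in("scene","top"):
    c=r.read_camera(n); cv2.imwrite(f"pics/{n}0.png",c["pixels"][:,:,::-1]); print(n,c["K"],c["R"],c["t"])
s=r.sense(); print(s["tool_pos"],s["orientation"],s["t"],r.nose_length)
E
```

```text
scene [[455.7431338    0.         278.27484492]
 [  0.         455.7431338  212.3724861 ]
 [  0.           0.           1.        ]] [[ 0.17633884  0.98432127  0.00403029]
 [ 0.79032457 -0.13914169 -0.59667971]
 [-0.58676375  0.10840304 -0.80246937]] [-115.07444232 -361.20681618 1491.22655209]
top [[504.88899144   0.         279.7738978 ]
 [  0.         504.88899144 209.05159572]
 [  0.           0.           1.        ]] [[ 0.01278876 -0.99981573 -0.01431588]
 [-0.9994387  -0.01233798 -0.03114574]
 [ 0.03096338  0.01470616 -0.99941233]] [  33.81259799  525.74025457 1396.68132791]
[ 188.67434615 -595.65360355  403.90676763] [ 8.06856456e-01 -5.90747139e-01 -5.84924234e-04 -3.67651161e-04] 0.1 182.0
```

View pics/scene0.png

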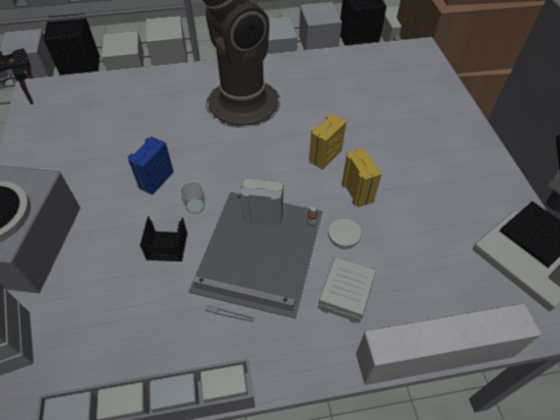

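View pics/top0.png

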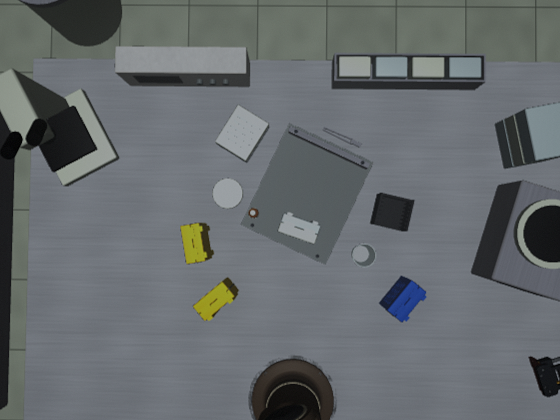

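The white box standing on the plate at top px (299,228) (scene (263,203)) is the one meant. The yellow boxes at (195,243) and (215,299) and the blue one at (403,299) are look-alikes, and the white one at (243,133) is flat_box. I'll confirm in an enlarged crop.

```bash
python3 - <<'E'
import cv2
a=cv2.imread("pics/top0.png")[115:270,225:385]; b=cv2.imread("pics/scene0.png")[165:315,185:345]
a=cv2.resize(a,(800,775),interpolation=cv2.INTER_CUBIC)
a=cv2.resize(cv2.imread("pics/top0.png")[115:270,225:385],None,fx=3.8,fy=3.8,interpolation=cv2.INTER_CUBIC)
cv2.imwrite("pics/crop0.png",a)
E
```

```text
(no output)
```

View pics/crop0.png

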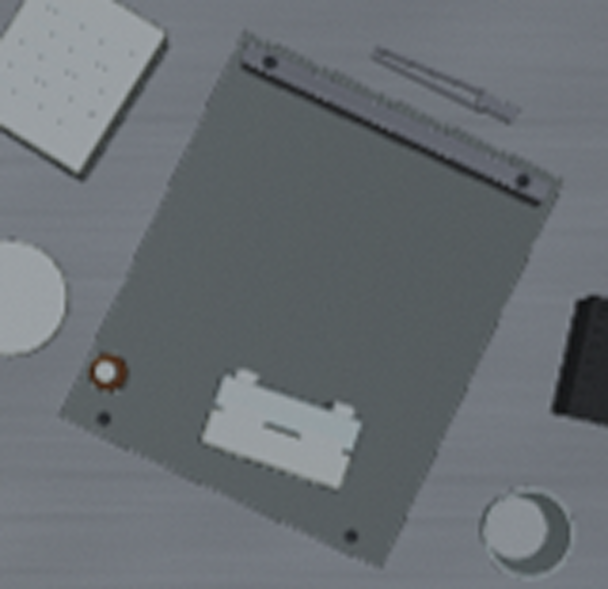

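The crop shows the plate with corners at about (245,30), (561,180), (383,568) and (60,413). The standing white box's top has its lid edge from (203,440) to (341,488), with the runners facing the rail. The vial is at (108,371).

```bash
cat > h.py <<'E'
import numpy as np, cv2
from plant import r
from scipy.spatial.transform import Rotation as Ro
def ray(c,px,z):
    d=c["R"].T@np.linalg.inv(c["K"])@[px[0],px[1],1]; o=-c["R"].T@c["t"]
    return o+d*(z-o[2])/d[2]
def proj(c,X):
    p=(c["R"]@np.asarray(X,float).T).T+c["t"]; p=p@c["K"].T; return p[...,:2]/p[...,2:]
E
python3 - <<'E'
from h import *
c=r.read_camera("top"); f=lambda x,y,z:ray(c,(225+(x+.5)/3.8-.5,115+(y+.5)/3.8-.5),z)[:2]
P=[f(*p,6) for p in((245,30),(561,180),(383,568),(60,413))]
print(np.round(P)); ctr=np.mean(P,0)
ex=(P[0]+P[1]-P[2]-P[3]); a=np.arctan2(ex[1],ex[0]); ey=P[0]+P[3]-P[1]-P[2]; print("ctr",ctr,"ang",a,np.arctan2(ey[1],ey[0])-np.pi/2,np.linalg.norm(ex)/2,np.linalg.norm(ey)/2)
B=[f(*p,126) for p in((203,440),(341,488),(352,447),(214,400))]
R=[f(*p,126) for p in((232,371),(354,409))]
print("lid",np.round(B),"run",np.round(R))
d=B[0]-B[1]; ab=np.arctan2(d[1],d[0])-np.pi/2; print("box ang lid",ab,np.linalg.norm(d))
u=np.array([np.cos(ab),np.sin(ab)]); bc=(B[0]+B[1])/2+28*u; print("box c",bc, "runner depth",(np.mean(R,0)-(B[0]+B[1])/2)@u)
e=np.array([np.cos(a),np.sin(a)]);n=np.array([-e[1],e[0]])
print("box in plate",(bc-ctr)@e,(bc-ctr)@n, "rel ang",ab-a)
v=f(108,371,60)[:2]; print("vial",v,(v-ctr)@e,(v-ctr)@n)
s=r.sense(); print(Ro.from_quat(s["orientation"]).as_matrix().round(4),s["tool_pos"])
E
```

```text
[[ 768.   17.]
 [ 660. -216.]
 [ 374.  -88.]
 [ 484.  150.]]
ctr [571.5759862  -34.21761805] ang -0.4279848093144498 -0.43438639193306505 313.1020492226743 259.63732557412015
lid [[467.  42.]
 [436. -50.]
 [464. -57.]
 [494.  35.]] run [[514.  24.]
 [489. -59.]]
box ang lid -0.32148737344254763 97.74958876405785
box c [478.25401423 -12.84382018] runner depth 51.43587930251713
box in plate -93.77564426856219 -19.286218622444803 rel ang 0.10649743587190219
vial [514.17339624 111.22471239] -112.58923029732053 108.49974210491463
[[ 3.020e-01 -9.533e-01 -4.000e-04]
 [-9.533e-01 -3.020e-01  1.100e-03]
 [-1.200e-03  1.000e-04 -1.000e+00]] [ 188.67715507 -595.68919578  404.03140369]
```

```bash
python3 -m jog '[{"hand":0.5,"tx":-20,"ty":-15,"az":4},{"hand":0.5,"tx":-50,"ty":-38,"az":9},{"hand":0.5,"tx":-80,"ty":-62,"az":14},{"hand":0.5,"tx":-110,"ty":-86,"az":19},{"hand":0.5,"tx":-140,"ty":-110,"az":24},{"hand":0.5,"tx":-170,"ty":-134,"az":29},{"hand":0.5,"tx":-200,"ty":-157,"az":33},{"hand":0.5,"tx":-230,"ty":-180,"az":36}]' 20
python3 - <<'E'
from h import *
s=r.sense(); M=Ro.from_quat(s["orientation"]).as_matrix(); print(M.T@([414,9,404]-s["tool_pos"]),M[:,0],np.abs(s["joint_vel"]).max())
E
```

```text
[-508.4007956  -397.42631852    0.60108737] [ 0.30201493 -0.95330246 -0.00118503] 0.0032303367369742575invalid input at $[0]: expected keys hand, tx, ty, tz, ax, ay, az
```

```bash
python3 -m jog '[{"hand":0.5,"tx":-20,"ty":-15,"tz":0,"ax":0,"ay":0,"az":4},{"hand":0.5,"tx":-50,"ty":-38,"tz":0,"ax":0,"ay":0,"az":9},{"hand":0.5,"tx":-80,"ty":-62,"tz":0,"ax":0,"ay":0,"az":14},{"hand":0.5,"tx":-110,"ty":-86,"tz":0,"ax":0,"ay":0,"az":19},{"hand":0.5,"tx":-140,"ty":-110,"tz":0,"ax":0,"ay":0,"az":24},{"hand":0.5,"tx":-170,"ty":-134,"tz":0,"ax":0,"ay":0,"az":29},{"hand":0.5,"tx":-200,"ty":-157,"tz":0,"ax":0,"ay":0,"az":33},{"hand":0.5,"tx":-230,"ty":-180,"tz":0,"ax":0,"ay":0,"az":36}]' 20
python3 - <<'E'
from h import *
s=r.sense(); M=Ro.from_quat(s["orientation"]).as_matrix(); print(M.T@([414,9,404]-s["tool_pos"]),M[:,0],np.abs(s["joint_vel"]).max(),s["q"])
E
```

```text
t: 0.82
tool_pos: [291.1, -320.3, 404.6]
orientation: [-0.583, 0.812, -0.0, -0.0]
wrist_force: [0.3, -0.5, 0.2]
gripper_width: 44.3
[-351.30809678  -11.2631677     0.51462958] [-3.19589752e-01 -9.47555997e-01  1.51810683e-04] 1.5505833680556338 [ 0.79883171  0.08443364 -0.08255235  2.02989461  0.00830403  1.02754207
 -1.18381318]
```

```bash
python3 -m jog '[{"hand":0.5,"tx":-40,"ty":-2,"tz":0,"ax":0,"ay":0,"az":0},{"hand":0.5,"tx":-80,"ty":-3,"tz":0,"ax":0,"ay":0,"az":0},{"hand":0.5,"tx":-120,"ty":-4,"tz":0,"ax":0,"ay":0,"az":0},{"hand":0.5,"tx":-160,"ty":-5,"tz":0,"ax":0,"ay":0,"az":0},{"hand":0.5,"tx":-200,"ty":-6,"tz":0,"ax":0,"ay":0,"az":0},{"hand":0.5,"tx":-240,"ty":-7,"tz":0,"ax":0,"ay":0,"az":0},{"hand":0.5,"tx":-270,"ty":-8,"tz":0,"ax":0,"ay":0,"az":0},{"hand":0.5,"tx":-290,"ty":-9,"tz":0,"ax":0,"ay":0,"az":0}]'
python3 - <<'E'
from h import *
s=r.sense(); M=Ro.from_quat(s["orientation"]).as_matrix(); print(M.T@([414,9,404]-s["tool_pos"]),M[:,0],s["q"])
E
```

```text
t: 1.48
tool_pos: [391.5, -46.7, 404.8]
orientation: [-0.586, 0.81, -0.0, 0.0]
wrist_force: [0.2, -0.4, 0.3]
gripper_width: 43.8
[-59.95040766  -3.9580674    0.88457376] [-3.12916072e-01 -9.49780607e-01 -5.74561412e-04] [ 0.42227999  0.03400771 -0.43055658  2.08622327  0.01618918  1.02380721
 -1.90552636]
```

```bash
python3 -m jog '[{"hand":0.5,"tx":-30,"ty":-2,"tz":0,"ax":0,"ay":0,"az":0},{"hand":0.5,"tx":-60,"ty":-4,"tz":10,"ax":0,"ay":0,"az":0},{"hand":0.5,"tx":-60,"ty":-4,"tz":40,"ax":0,"ay":0,"az":0},{"hand":0.5,"tx":-60,"ty":-4,"tz":70,"ax":0,"ay":0,"az":0},{"hand":0.5,"tx":-60,"ty":-4,"tz":95,"ax":0,"ay":0,"az":0},{"hand":0.5,"tx":-60,"ty":-4,"tz":112,"ax":0,"ay":0,"az":0},{"hand":0.5,"tx":-60,"ty":-4,"tz":118,"ax":0,"ay":0,"az":0},{"hand":0.5,"tx":-60,"ty":-4,"tz":118,"ax":0,"ay":0,"az":0}]'
python3 - <<'E'
from h import *
s=r.sense(); M=Ro.from_quat(s["orientation"]).as_matrix(); print(M.T@([414,9,284]-s["tool_pos"]),M[:,0],s["q"])
c=r.read_camera("top"); a=c["pixels"][115:275,225:385,::-1]
b=r.read_camera("scene")["pixels"][145:305,185:345,::-1]
cv2.imwrite("pics/c1.png",cv2.resize(np.hstack([a,b]),None,fx=2.5,fy=2.5,interpolation=cv2.INTER_CUBIC))
E
```

```text
t: 2.15
tool_pos: [413.3, 5.7, 285.5]
orientation: [-0.585, 0.811, 0.001, -0.001]
wrist_force: [0.4, 0.2, -0.1]
gripper_width: 44.0
[-3.30530326  0.38621149  1.50349248] [-3.15729590e-01 -9.48848968e-01  6.79941933e-04] [ 0.28824283  0.25504475 -0.4758689   2.18593782  0.17141872  0.73817595
 -2.1940841 ]
```

View pics/c1.png

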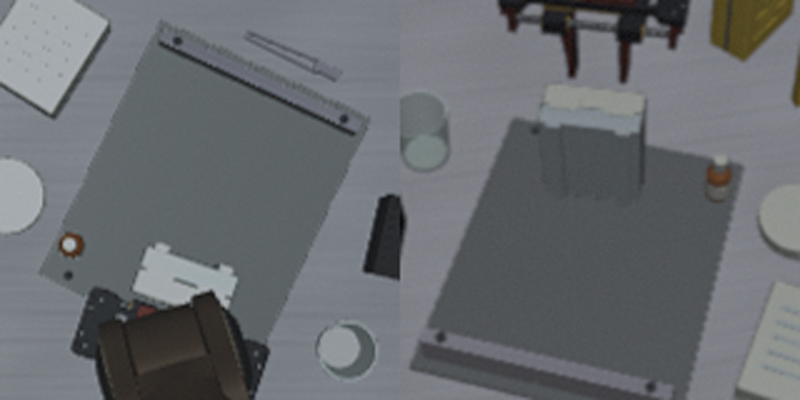

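The gripper is behind the lid and parallel to it (right half: fingers at (570,65) and (625,65), box at (590,140)). Next I push slowly.

```bash
python3 -m jog '[{"hand":0.5,"tx":-2,"ty":-10,"tz":0,"ax":0,"ay":0,"az":0},{"hand":0.5,"tx":-3,"ty":-20,"tz":0,"ax":0,"ay":0,"az":0},{"hand":0.5,"tx":-3,"ty":-26,"tz":0,"ax":0,"ay":0,"az":0},{"hand":0.5,"tx":-3,"ty":-32,"tz":0,"ax":0,"ay":0,"az":0},{"hand":0.5,"tx":-3,"ty":-37,"tz":0,"ax":0,"ay":0,"az":0},{"hand":0.5,"tx":-3,"ty":-42,"tz":0,"ax":0,"ay":0,"az":0},{"hand":0.5,"tx":-3,"ty":-47,"tz":0,"ax":0,"ay":0,"az":0},{"hand":0.5,"tx":-3,"ty":-52,"tz":0,"ax":0,"ay":0,"az":0}]'
python3 -m jog '[{"hand":0.5,"tx":0,"ty":-4,"tz":0,"ax":0,"ay":0,"az":0},{"hand":0.5,"tx":0,"ty":-8,"tz":0,"ax":0,"ay":0,"az":0},{"hand":0.5,"tx":0,"ty":-8,"tz":0,"ax":0,"ay":0,"az":0}]'
python3 - <<'E'
from h import *
print(r.sense()["q"])
a=r.read_camera("top")["pixels"][115:275,225:385,::-1]
b=r.read_camera("scene")["pixels"][145:305,185:345,::-1]
cv2.imwrite("pics/c2.png",cv2.resize(np.hstack([a,b]),None,fx=2.5,fy=2.5,interpolation=cv2.INTER_CUBIC))
E
```

```text
t: 2.92
tool_pos: [464.5, -8.0, 286.6]
orientation: [-0.585, 0.811, -0.0, -0.0]
wrist_force: [-1.1, -0.1, 1.2]
gripper_width: 43.8
t: 3.17
tool_pos: [472.5, -10.7, 286.6]
orientation: [-0.585, 0.811, -0.0, 0.0]
wrist_force: [-0.5, -0.2, 0.6]
gripper_width: 44.3
[ 0.29219389  0.34098017 -0.44549782  2.05834573  0.20570521  0.78329307
 -2.1700804 ]
```

View pics/c2.png

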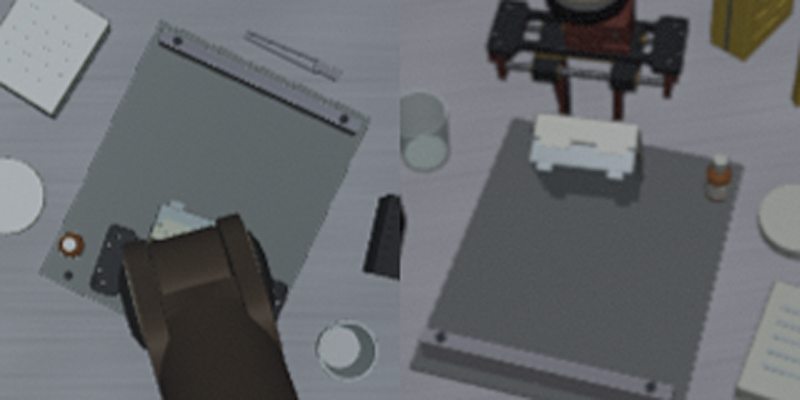

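The box is tilting evenly towards the rail, with its top end at (585,145) in the right half. I'll continue past the balance point.

```bash
python3 -m jog '[{"hand":0.5,"tx":0,"ty":-4,"tz":0,"ax":0,"ay":0,"az":0},{"hand":0.5,"tx":0,"ty":-8,"tz":0,"ax":0,"ay":0,"az":0},{"hand":0.5,"tx":0,"ty":-12,"tz":0,"ax":0,"ay":0,"az":0},{"hand":0.5,"tx":0,"ty":-16,"tz":0,"ax":0,"ay":0,"az":0},{"hand":0.5,"tx":0,"ty":-19,"tz":0,"ax":0,"ay":0,"az":0},{"hand":0.5,"tx":0,"ty":-19,"tz":0,"ax":0,"ay":0,"az":0},{"hand":0.5,"tx":0,"ty":-19,"tz":0,"ax":0,"ay":0,"az":0},{"hand":0.5,"tx":0,"ty":-19,"tz":0,"ax":0,"ay":0,"az":0}]'
python3 - <<'E'
from h import *
s=r.sense(); M=Ro.from_quat(s["orientation"]).as_matrix();print(s["q"],M[:,0])
b=r.read_camera("scene")["pixels"][145:305,185:345,::-1]
a=r.read_camera("top")["pixels"][115:275,225:385,::-1]
cv2.imwrite("pics/c3.png",cv2.resize(np.hstack([a,b]),None,fx=2.5,fy=2.5,interpolation=cv2.INTER_CUBIC))
E
```

```text
t: 3.93
tool_pos: [489.6, -16.3, 286.6]
orientation: [-0.585, 0.811, 0.0, -0.0]
wrist_force: [0.3, 0.2, 0.3]
gripper_width: 43.7
[ 0.29390297  0.36665242 -0.43750648  2.01939319  0.21345318  0.79918901
 -2.16008846] [-3.15945659e-01 -9.48777284e-01  7.18799335e-05]
```

View pics/c3.png

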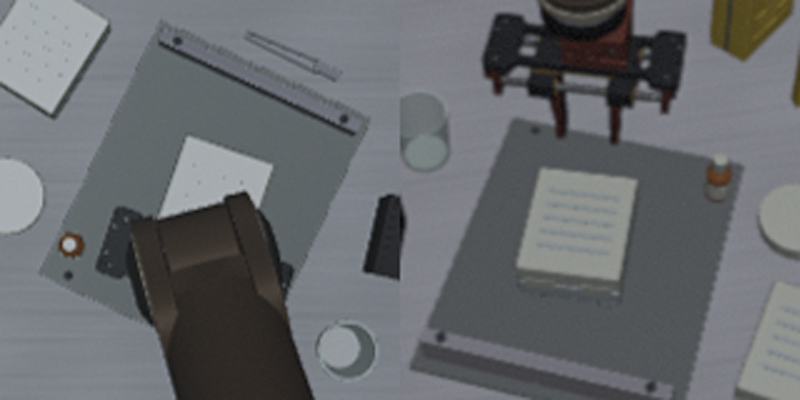

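The box lies lid up. Its nose lid edge runs from (189,136) to (272,164) in the left half, and its trailing lid edge from (540,168) to (637,178) in the right half. Now I'll measure its pose.

```bash
python3 - <<'E'
from h import *
c=r.read_camera("top"); d=r.read_camera("scene")
T=lambda x,y:ray(c,(225+(x+.5)/2.5-.5,115+(y+.5)/2.5-.5),62)[:2]
S=lambda x,y:ray(d,(185+(x-400+.5)/2.5-.5,145+(y+.5)/2.5-.5),62)[:2]
a=-.431;e=np.array([np.cos(a),np.sin(a)]);n=np.array([-e[1],e[0]]);ctr=np.array([571.6,-34.2])
F=lambda w:np.round([(w-ctr)@e,(w-ctr)@n],1)
for p in((189,136),(272,164)): print("nose top",F(T(*p)))
for p in((540,168),(637,178),(517,271),(622,282)): print("scene",F(S(*p)))
s=r.sense(); print("tool",F(s["tool_pos"][:2]))
E
```

```text
nose top [46.  43.3]
nose top [ 56.8 -49.9]
scene [-59.9 -63.9]
scene [-72.6  33.6]
scene [ 61.3 -48.7]
scene [47.9 50.1]
tool [-82. -18.]
```

```bash
python3 -m jog '[{"hand":0.65,"tx":0,"ty":15,"tz":0,"ax":0,"ay":0,"az":0},{"hand":0.65,"tx":-5,"ty":33,"tz":0,"ax":0,"ay":0,"az":2},{"hand":0.65,"tx":-12,"ty":36,"tz":10,"ax":0,"ay":0,"az":4},{"hand":0.65,"tx":-12,"ty":36,"tz":30,"ax":0,"ay":0,"az":6},{"hand":0.65,"tx":-12,"ty":36,"tz":50,"ax":0,"ay":0,"az":6.5},{"hand":0.65,"tx":-12,"ty":36,"tz":68,"ax":0,"ay":0,"az":6.5},{"hand":0.65,"tx":-12,"ty":36,"tz":75,"ax":0,"ay":0,"az":6.5},{"hand":0.65,"tx":-12,"ty":36,"tz":75,"ax":0,"ay":0,"az":6.5}]'
cat >> h.py <<'E'
a=-.431;e=np.array([np.cos(a),np.sin(a)]);n=np.array([-e[1],e[0]]);ctr=np.array([571.6,-34.2])
F=lambda w:np.round([(w-ctr)@e,(w-ctr)@n],1)
def st():
    s=r.sense(); M=Ro.from_quat(s["orientation"]).as_matrix(); x=M[:,0]
    print("tool in plate",F(s["tool_pos"][:2]),"angle err deg",np.degrees(np.arctan2(x[1],x[0])-a+np.pi/2),s["wrist_force"],np.round(s["q"],2))
E
python3 -c "
from h import *
st()"
```

```text
t: 4.8
tool_pos: [458.7, 6.5, 210.4]
orientation: [-0.538, 0.843, 0.001, -0.001]
wrist_force: [-1.1, 0.9, 0.3]
gripper_width: 57.2
tool in plate [-119.5  -10.2] angle err deg -0.20061576818235194 [-1.08284276  0.94806487  0.29048365] [ 0.19  0.45 -0.38  2.14  0.29  0.6  -2.4 ]
```

```bash
python3 -m jog '[{"hand":0.65,"tx":0,"ty":-12,"tz":0,"ax":0,"ay":0,"az":0},{"hand":0.65,"tx":0,"ty":-24,"tz":0,"ax":0,"ay":0,"az":0},{"hand":0.65,"tx":0,"ty":-32,"tz":0,"ax":0,"ay":0,"az":0},{"hand":0.65,"tx":0,"ty":-37,"tz":0,"ax":0,"ay":0,"az":0},{"hand":0.65,"tx":0,"ty":-42,"tz":0,"ax":0,"ay":0,"az":0},{"hand":0.65,"tx":0,"ty":-47,"tz":0,"ax":0,"ay":0,"az":0},{"hand":0.65,"tx":0,"ty":-52,"tz":0,"ax":0,"ay":0,"az":0},{"hand":0.65,"tx":0,"ty":-57,"tz":0,"ax":0,"ay":0,"az":0}]'
python3 -m jog '[{"hand":0.65,"tx":0,"ty":-5,"tz":0,"ax":0,"ay":0,"az":0},{"hand":0.65,"tx":0,"ty":-10,"tz":0,"ax":0,"ay":0,"az":0},{"hand":0.65,"tx":0,"ty":-15,"tz":0,"ax":0,"ay":0,"az":0},{"hand":0.65,"tx":0,"ty":-20,"tz":0,"ax":0,"ay":0,"az":0},{"hand":0.65,"tx":0,"ty":-25,"tz":0,"ax":0,"ay":0,"az":0},{"hand":0.65,"tx":0,"ty":-30,"tz":0,"ax":0,"ay":0,"az":0},{"hand":0.65,"tx":0,"ty":-35,"tz":0,"ax":0,"ay":0,"az":0},{"hand":0.65,"tx":0,"ty":-35,"tz":0,"ax":0,"ay":0,"az":0}]'
python3 - <<'E'
from h import *
st()
b=r.read_camera("scene")["pixels"][145:305,185:345,::-1]
a=r.read_camera("top")["pixels"][115:275,225:385,::-1]
cv2.imwrite("pics/c4.png",cv2.resize(np.hstack([a,b]),None,fx=2.5,fy=2.5,interpolation=cv2.INTER_CUBIC))
E
```

```text
t: 5.47
tool_pos: [511.2, -17.5, 211.8]
orientation: [-0.538, 0.843, 0.0, -0.0]
wrist_force: [-3.2, 2.0, 2.9]
gripper_width: 57.1
t: 6.13
tool_pos: [544.0, -33.2, 211.6]
orientation: [-0.538, 0.843, -0.001, 0.001]
wrist_force: [0.2, -0.2, -0.1]
gripper_width: 57.3
tool in plate [-25.5 -10.6] angle err deg -0.2771074593183222 [ 0.22866705 -0.19686057 -0.10990571] [ 0.25  0.55 -0.36  1.94  0.29  0.7  -2.29]
```

View pics/c4.png

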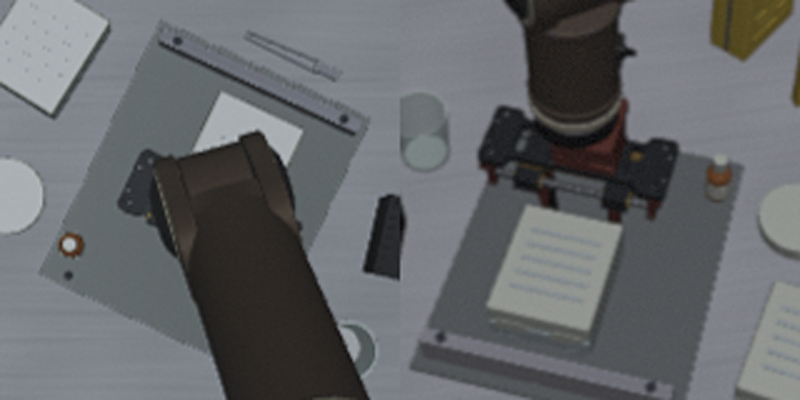

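The nose edge (222,93)–(302,131) has slope 0.475 and the rail 0.472, so the box is square. Next I work out the gap and push on.

```bash
python3 - <<'E'
from h import *
c=r.read_camera("top")
T=lambda x,y:F(ray(c,(225+(x+.5)/2.5-.5,115+(y+.5)/2.5-.5),62)[:2])
print(T(222,93),T(302,131))
E
python3 -m jog '[{"hand":0.65,"tx":0,"ty":-4,"tz":0,"ax":0,"ay":0,"az":0},{"hand":0.65,"tx":0,"ty":-8,"tz":0,"ax":0,"ay":0,"az":0},{"hand":0.65,"tx":0,"ty":-12,"tz":0,"ax":0,"ay":0,"az":0},{"hand":0.65,"tx":0,"ty":-16,"tz":0,"ax":0,"ay":0,"az":0},{"hand":0.65,"tx":0,"ty":-18,"tz":0,"ax":0,"ay":0,"az":0}]'
```

```text
[103.   31.1] [102.6 -63.8]
t: 6.7
tool_pos: [559.6, -40.3, 211.6]
orientation: [-0.538, 0.843, -0.0, 0.0]
wrist_force: [-3.8, 2.1, 3.1]
gripper_width: 56.9
```

```bash
python3 -m jog '[{"hand":0.65,"tx":0,"ty":-2,"tz":0,"ax":0,"ay":0,"az":0},{"hand":0.65,"tx":0,"ty":-3,"tz":0,"ax":0,"ay":0,"az":0},{"hand":0.65,"tx":0,"ty":-4,"tz":0,"ax":0,"ay":0,"az":0},{"hand":0.65,"tx":0,"ty":-5,"tz":0,"ax":0,"ay":0,"az":0}]'
for i in 1 2; do python3 -m jog '[{"hand":0.65,"tx":0,"ty":-1,"tz":0,"ax":0,"ay":0,"az":0},{"hand":0.65,"tx":0,"ty":-2,"tz":0,"ax":0,"ay":0,"az":0}]'|grep -E "force|pos"; done; python3 -c "
from h import *
st()"
```

```text
t: 7.03
tool_pos: [563.6, -42.0, 211.6]
orientation: [-0.538, 0.843, 0.0, -0.0]
wrist_force: [-2.2, 0.8, 1.8]
gripper_width: 57.6
tool_pos: [565.5, -43.0, 211.6]
wrist_force: [-2.0, 0.5, 0.2]
tool_pos: [566.3, -43.2, 211.6]
wrist_force: [-10.5, 4.0, 8.9]
tool in plate [ -1.  -10.4] angle err deg -0.21174072729825014 [-10.50600726   3.95722349   8.91649604] [ 0.26  0.58 -0.36  1.88  0.29  0.73 -2.27]
```

```bash
for i in 1; do python3 -m jog '[{"hand":0.65,"tx":0,"ty":-1,"tz":0,"ax":0,"ay":0,"az":0},{"hand":0.65,"tx":0,"ty":-1,"tz":0,"ax":0,"ay":0,"az":0}]'|grep -E "force|pos"; done; python3 -m jog '[{"hand":0.65,"tx":0,"ty":-1,"tz":0,"ax":0,"ay":0,"az":0},{"hand":0.65,"tx":0,"ty":-1,"tz":0,"ax":0,"ay":0,"az":0}]'|grep -E "force|pos"
```

```text
tool_pos: [566.6, -43.2, 211.6]
wrist_force: [-11.5, 4.8, 8.4]
tool_pos: [566.9, -43.3, 211.5]
wrist_force: [-13.8, 5.5, 12.6]
```

```bash
python3 -m jog '[{"hand":0.65,"tx":0,"ty":-1,"tz":0,"ax":0,"ay":0,"az":0},{"hand":0.65,"tx":0,"ty":-2,"tz":0,"ax":0,"ay":0,"az":0},{"hand":0.65,"tx":0,"ty":-2,"tz":0,"ax":0,"ay":0,"az":0}]'|grep -E "force|pos"
python3 -m jog '[{"hand":0.65,"tx":0,"ty":3,"tz":0,"ax":0,"ay":0,"az":0},{"hand":0.65,"tx":0,"ty":8,"tz":0,"ax":0,"ay":0,"az":0},{"hand":0.65,"tx":0,"ty":20,"tz":0,"ax":0,"ay":0,"az":0},{"hand":0.65,"tx":0,"ty":45,"tz":0,"ax":0,"ay":0,"az":0},{"hand":0.65,"tx":0,"ty":75,"tz":-10,"ax":0,"ay":0,"az":0},{"hand":0.65,"tx":0,"ty":90,"tz":-40,"ax":0,"ay":0,"az":0},{"hand":0.65,"tx":0,"ty":90,"tz":-80,"ax":0,"ay":0,"az":0},{"hand":0.65,"tx":0,"ty":90,"tz":-120,"ax":0,"ay":0,"az":0}]'
python3 - <<'E'
from h import *
st()
b=r.read_camera("scene")["pixels"][195:315,185:325,::-1]
a=r.read_camera("top")["pixels"][115:235,260:400,::-1]
cv2.imwrite("pics/c5.png",cv2.resize(np.hstack([a,b]),None,fx=2.85,fy=2.85,interpolation=cv2.INTER_CUBIC))
E
```

```text
tool_pos: [567.5, -43.4, 211.5]
wrist_force: [-20.8, 7.4, 17.6]
t: 8.62
tool_pos: [488.5, -7.1, 332.7]
orientation: [-0.538, 0.843, 0.0, -0.0]
wrist_force: [0.9, -0.1, -0.3]
gripper_width: 57.4
tool in plate [-86.8 -10.1] angle err deg -0.14931498533467066 [ 0.86910497 -0.09663293 -0.30051792] [ 0.29  0.3  -0.45  1.98  0.16  0.9  -2.24]
```

View pics/c5.png

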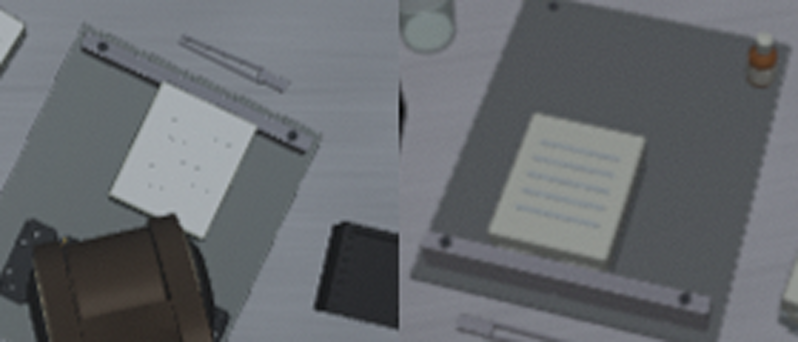

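The box is lid up against the rail. Its nose edge is (162,84)–(258,126) in the left half and (490,236)–(608,262) in the right half, parallel to the rail. One numeric check of the gap before handing in.

```bash
python3 - <<'E'
from h import *
c=r.read_camera("top");d=r.read_camera("scene")
T=lambda x,y,z:F(ray(c,(260+(x+.5)/2.85-.5,115+(y+.5)/2.85-.5),z)[:2])
S=lambda x,y,z:F(ray(d,(185+(x-399+.5)/2.85-.5,195+(y+.5)/2.85-.5),z)[:2])
print("nose",T(162,84,62),T(258,126,62),S(490,236,62),S(608,262,62),"trail",T(110,195,62),T(205,239,62),S(535,113,62),S(645,136,62))
print("rail face top edge (top cam)",T(82,46,41),T(305,152,41))
E
```

```text
nose [125.3  32.8] [128.  -65.7] [131.5 -61.3] [129.9  36. ] trail [ 9.7 32.1] [ 10.4 -66.1] [ 10.1 -63.1] [ 8.8 33.5]
rail face top edge (top cam) [129.2 118. ] [ 128.2 -118. ]
```

The estimates agree with flush to within their error. To remove any leftover skew I'll make one central push with closed fingers, which lets the box settle square on the rail.

```bash
python3 -m jog '[{"hand":0,"tx":5,"ty":0,"tz":30,"ax":0,"ay":0,"az":0},{"hand":0,"tx":5,"ty":0,"tz":60,"ax":0,"ay":0,"az":0},{"hand":0,"tx":5,"ty":0,"tz":90,"ax":0,"ay":0,"az":0},{"hand":0,"tx":5,"ty":0,"tz":110,"ax":0,"ay":0,"az":0},{"hand":0,"tx":5,"ty":-20,"tz":121,"ax":0,"ay":0,"az":0},{"hand":0,"tx":5,"ty":-45,"tz":121,"ax":0,"ay":0,"az":0},{"hand":0,"tx":5,"ty":-65,"tz":121,"ax":0,"ay":0,"az":0},{"hand":0,"tx":5,"ty":-75,"tz":121,"ax":0,"ay":0,"az":0}]'
python3 -m jog '[{"hand":0,"tx":0,"ty":-3,"tz":0,"ax":0,"ay":0,"az":0},{"hand":0,"tx":0,"ty":-6,"tz":0,"ax":0,"ay":0,"az":0},{"hand":0,"tx":0,"ty":-8,"tz":0,"ax":0,"ay":0,"az":0},{"hand":0,"tx":0,"ty":-9,"tz":0,"ax":0,"ay":0,"az":0},{"hand":0,"tx":0,"ty":-10,"tz":0,"ax":0,"ay":0,"az":0},{"hand":0,"tx":0,"ty":-11,"tz":0,"ax":0,"ay":0,"az":0}]'
python3 -c "
from h import *
st()"
```

```text
t: 9.48
tool_pos: [556.5, -44.9, 208.7]
orientation: [-0.537, 0.843, 0.0, -0.0]
wrist_force: [0.2, -0.1, 0.1]
gripper_width: 7.1
t: 9.98
tool_pos: [564.1, -47.6, 210.7]
orientation: [-0.538, 0.843, 0.001, -0.001]
wrist_force: [-7.7, 2.0, 6.2]
gripper_width: 0.7
tool in plate [ -1.2 -15.3] angle err deg -0.18973282949176232 [-7.66779299  1.96117774  6.1829203 ] [ 0.27  0.58 -0.36  1.89  0.3   0.73 -2.26]
```

```bash
python3 -m jog '[{"hand":0,"tx":0,"ty":-1,"tz":0,"ax":0,"ay":0,"az":0},{"hand":0,"tx":0,"ty":-2,"tz":0,"ax":0,"ay":0,"az":0},{"hand":0,"tx":0,"ty":-3,"tz":0,"ax":0,"ay":0,"az":0},{"hand":0,"tx":0,"ty":-4,"tz":0,"ax":0,"ay":0,"az":0},{"hand":0,"tx":0,"ty":-4,"tz":0,"ax":0,"ay":0,"az":0}]'
python3 -m jog '[{"hand":0,"tx":0,"ty":2,"tz":0,"ax":0,"ay":0,"az":0},{"hand":0,"tx":0,"ty":6,"tz":0,"ax":0,"ay":0,"az":0},{"hand":0,"tx":0,"ty":20,"tz":0,"ax":0,"ay":0,"az":0},{"hand":0,"tx":0,"ty":50,"tz":0,"ax":0,"ay":0,"az":0},{"hand":0,"tx":0,"ty":80,"tz":-20,"ax":0,"ay":0,"az":0},{"hand":0,"tx":0,"ty":105,"tz":-60,"ax":0,"ay":0,"az":0},{"hand":0,"tx":0,"ty":110,"tz":-100,"ax":0,"ay":0,"az":0},{"hand":0,"tx":0,"ty":110,"tz":-120,"ax":0,"ay":0,"az":0}]'
python3 - <<'E'
from h import *
st()
b=r.read_camera("scene")["pixels"][195:315,185:325,::-1]
a=r.read_camera("top")["pixels"][115:235,260:400,::-1]
cv2.imwrite("pics/c6.png",cv2.resize(np.hstack([a,b]),None,fx=2.85,fy=2.85,interpolation=cv2.INTER_CUBIC))
E
```

```text
t: 10.4
tool_pos: [565.3, -47.8, 210.5]
orientation: [-0.539, 0.842, 0.003, -0.004]
wrist_force: [-17.2, 6.4, 15.6]
gripper_width: 0.8
t: 11.07
tool_pos: [467.7, -2.2, 333.9]
orientation: [-0.539, 0.842, -0.001, 0.001]
wrist_force: [1.4, 0.1, 0.9]
gripper_width: 0.3
tool in plate [-107.8  -14.3] angle err deg -0.08759425735636045 [1.35686754 0.06746143 0.9431042 ] [ 0.3   0.26 -0.46  2.02  0.15  0.88 -2.25]
```

View pics/c6.png

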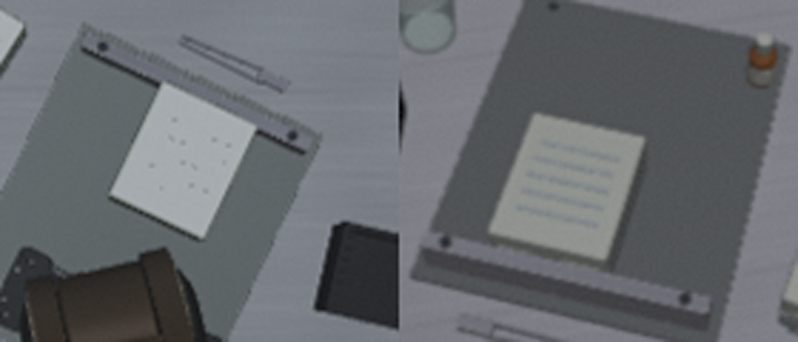

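The box did not move: its corners are still at (162,84), (258,126) and (205,239). It is flush and square, the arm is clear, and the vial and tweezers are where they were. Handing in.

```bash
python3 -c "
from plant import r
print(r.close_job(), r.sense()['t'])"
```

```text
the job is handed in; nothing more can be done
the job is handed in; nothing more can be done
```

The wafer box now lies on its runners, lid up, with its leading end against the stop rail. I pushed it over from the lid side with two fingertips, then pushed it square along the plate to the rail. A last central push at about 18 N sideways did not visibly move it. I handed in after about 11 s, with the arm clear of everything.

- **Gap to the rail:** the two cameras put the nose at 125–131 mm along the plate, against 130 mm for the rail face. That agrees with flush within the roughly 2–3 mm measuring error, so a gap smaller than that cannot be ruled out from the pictures.
- **Squareness:** the cameras disagreed slightly. The top view read about 2.7 mm of skew across the nose, but the box's other end read only 0.7–1.3 mm in either view. The box also bore firmly against the rail under the final push.
- **Other objects:** the vial, tweezers and cassette look unmoved in the last picture. I did not check the beaker, jar, second box or look-alikes fully at the end, but the arm did not touch them as far as I could see.
- **Forces:** the highest wrist force I read was about 28 N, against the 120 N limit.

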